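# Unlock and slide the paper guide of a printer cassette

### The job

A printer's paper cassette lies on the desk and its side guide (the one with the longer fence, sliding along the cassette's long side) has to be set for a small paper size. With a fingertip press the guide's locking button fully down and keep it down while you push the guide inward, across the cassette, until it meets its end stop; then let go so that the button springs back up and locks the guide there, and move the hand clear. Leave the shorter end guide and its button as they are, and do not move or pick up the stapler, the tape roll or the bottle.

Things in the scene. Friction and masses are not known exactly. Their poses are not given: they have to be found in the camera images.
- tray: the paper cassette: a grey open tray with a black front panel, fixed to the desk, 270 mm (its x) by 370 mm (its y), walls 50 mm high (front panel, on its -x side, 56 mm and 7 mm thick beyond the 270), floor top 16 mm above the desk. Origin at the centre of its underside on the desk. Its x axis points away from the robot to within the yaw of the tray (at most about 0.4 rad), its y axis to the robot's left, z up. Both guides are carried in it.
- side_button_top (a point): centre of the top face of the side guide's locking button: a grey ribbed block 36 mm (tray x) by 44 mm (tray y), with three thin dark ribs, standing 16 mm proud of a black collar; its top is 46 mm above the desk when up, 38 mm when fully down. The button rides on the white side guide, in the left half of the tray as seen from the robot. The point moves with the button.
- side_button (a joint): how far the side guide's button is pressed, m: 0 up (locked), 0.008 fully down. It is a spring: 1.5 N starts it, 5 N holds it fully down; it springs up by itself. The guide is free to slide only while it is pressed more than about 0.005; otherwise a tooth locks it in one of the places 10 mm apart (about 1 mm of play either way).
- side_guide (a joint): position of the side guide along the tray, m: 0 outermost (towards the tray's +y wall), growing as it slides inward along the tray's -y axis, 0.110 at its end stop. Starts locked between 0 and about 0.03. Unlocked it slides with about 1.5 N of friction.
- side_guide_fence (a point): middle of the top edge of the side guide's upright fence, on the face that looks towards the button (the outer, +y face): a thin white plate 120 mm long along tray x, 4 mm thick, its top 71 mm above the desk. This face lies 30 mm from the button's centre, on the inward (tray -y) side of the button; a finger on the button can push it.
- end_button_top (a point): centre of the top of the other button, of the same shape turned a quarter turn, on the white, shorter end guide (fence 80 mm long along tray y) in the far right part of the tray. Not to be touched.
- stapler_center (a point): a loose black stapler, 34 x 120 mm, 55 mm high, standing beside the tray; the point is 25 mm above the desk at its middle
- tape_roll_center (a point): a loose cardboard-coloured roll of tape lying flat beside the tray, 80 mm across, 24 mm high; its centre
- bottle_center (a point): a loose clear bottle standing beside the tray, 52 mm across, 120 mm high; its centre, half-way up

How it is judged:
By the outcome, as a careful person would: the job done as asked, in the order asked, and still so for the second after the job is handed in, with the robot touching nothing.
It also fails if it takes over 38 s, if anything falls off the work surface, if the arm or the gripper's body presses on something with over 40 N, if the wrist force passes 120 N, or if a joint passes its speed limit or range.

### The arm

A 7-joint arm with a two-finger parallel gripper is mounted at the origin on the work surface. World frame = base frame: x ahead of the robot, y to its left, z up, the work surface at z = 0. Lengths are in m, angles in rad, forces in N, time in s.
With the tool pointing down it reaches from about 0.4 to 0.85 m from the base axis. Payload 10.4 kg.
Tool frame: the origin (TCP) lies between the finger pads; the fingertips stand 14 mm ahead of it and the grasp point (between the pads) lies 5 mm behind it; z points along the fingers, y is the line along which they close (so a half turn about z gives the same grasp; the last joint's range is limited). The gripper opens to 87 mm and grips with 3 to 60 N. Pads are 19 mm wide; open, the fingers measure 117 mm over their backs; the gripper's body (75 mm by 190 mm) begins 51 mm behind the grasp point.
Start: joints at [1.315, 0.332, -0.065, 1.46, 0.022, 1.35, -0.088], TCP at [0.144, -0.608, 0.198] pointing down, gripper open.
Joint ranges: [-2.6, 2.6], [-0.5, 2.12], [-1.47, 1.34], [0.16, 2.42], [-1.27, 4.41], [0.06, 2.06], [-2.6, 2.6]. Speed limits (rad/s): [2.22, 2.22, 2.79, 2.79, 3.14, 3.14, 3.14].

### API

Orientations are given as a unit quaternion [x, y, z, w].
In Python, from bench import * gives the robot as it stands.
- The arm moves only by the tool drive_tool, never from a script. Its argument "deltas" is a list of rows, each a list of 7 numbers: the turn, a rotation vector about the tool's x, y, z in degrees, then the shift along the tool's x, y, z in m, then the closure, from -1 (fully open) to 1 (shut). A call has 1 to 12 rows; each row is the pose to reach, as a shift and turn from the pose commanded when the call began, along the tool's axes at that moment; what a row does not reach only later rows make up. A row lasts 1/10 s, in which the tool goes at most 50 mm and 8.59 degrees, less where a joint would pass 70% of its speed; a pose out of reach is approached as far as the arm can. A call with a gripper value outside its range is refused whole. The fingers move at their own pace and stop on an object; "squeeze" is the grip in N (left out, the last holds). Time passes only in rows, so rows that repeat a pose let the fingers close. It gives the time, the measured TCP pose, the force and the opening at its end, in the units of the state.
- read_state(): the state, without advancing time (a new reading comes with each control period).
- camera(name): name is "scene" or "side" or "wrist"; returns (picture, depth): 384x512x3 uint8, red, green, blue; 384x512 float32, m along the optical axis (not along the pixel's ray), 0 where there is no reading.
- camera_params(name): a dict with "K" (3x3 intrinsics, pixels), "R" (3x3) and "t" (3): a world point X has camera coordinates R X + t; the wrist camera has in their place "mount" (4x4, takes a point from camera to tool coordinates, whose origin is the TCP and whose axes are the flange's). Camera axes: x right, y down, z forward; pixel columns grow to the right and rows downward; lengths in m; the calibration is good to about 2 mm. A picture is of the moment at which its call begins: read the wrist's pose just before it. camera_params takes no time and is no camera call.
- close_job(): hands the job in, once; it reports no verdict.
Trained networks look in the newest picture that a camera, given by its name, has taken for a name from the list of things; names that differ only in an ending like _2 or _b are one class to them, and where a whole thing is asked for, a point or a joint stands for the part that bears it (a point fixed in the world has none). Each returns a list of dicts, best first, with "score" (0 to 1); they miss things now and then, are a little off and sometimes report something else, mostly with a low value. They report only what shows in the picture. A call takes as long as a camera call.
- outline_of(label, camera): "pixels" (384x512 bool, what is visible of it) and "location" ([column, row] as shares, 0 to 1, of the picture: columns of its width, rows of its height, amid what is visible of it).
- tip_of(label, camera): "location" ([column, row] as shares, 0 to 1, of the picture: columns of its width, rows of its height: a listed point, or the origin of a listed thing).
The state is a dict: "time": time; "joint_positions": joint angles; "joint_vel": joint speeds; "joint_torque": joint torques, N m; "ee_pos": TCP position; "eef_rot": TCP orientation; "ft_force": force on the tool from outside, world axes, zero at the start; "torque": the same for the moment, N m; "width": finger opening in m.
Only numpy, scipy, OpenCV 4.12 (cv2) and the standard library are available. Lean on these libraries where they do the work, as an engineer would, in place of code of your own. Each camera call takes 0.05 s, during which the arm holds its last target. There are 200 camera calls.

## Working session

There is one attempt and no reset: what is moved stays moved. The work goes in short steps, Python scripts to look and compute and a tool call to move; the robot and the scene stay as the last step left them, time stands still between calls to the robot, and variables do not carry over. Pictures are saved under pics/ and viewed, on a budget of 10 in all, crops included, one or two more only if the job needs it, and the job is handed in when it is done.

Besides the shell and the picture viewer there is one more tool, called after "Emit:" as a command line: name --pt "numbers of a row" for each row, then --argument value for the rest. drive_tool: Moves the arm, as the interface text tells. Its arguments: {"type":"object","properties":{"deltas":{"type":"array"},"squeeze":{"type":"number"}},"required":["deltas"]}

```bash
mkdir -p pics
cat > h.py <<'E'
from bench import *
import numpy as np, cv2
from scipy.spatial.transform import Rotation as Ro
def cam(name):
    s=read_state(); p=camera_params(name); im,d=camera(name)
    if name=="wrist":
        T=np.eye(4);T[:3,:3]=Ro.from_quat(s["eef_rot"]).as_matrix();T[:3,3]=s["ee_pos"]
        M=T@np.array(p["mount"])
    else:
        M=np.eye(4);R=np.array(p["R"]);M[:3,:3]=R.T;M[:3,3]=-R.T@np.array(p["t"])
    return im,d,np.array(p["K"]),M
def onplane(uv,K,M,z):
    r=M[:3,:3]@np.linalg.solve(K,[uv[0],uv[1],1]);return M[:3,3]+r*(z-M[2,3])/r[2]
def cloud(d,K,M):
    v,u=np.mgrid[:384,:512];P=np.stack([(u-K[0,2])/K[0,0]*d,(v-K[1,2])/K[1,1]*d,d],-1)
    return P@M[:3,:3].T+M[:3,3]
Z=dict(side_button_top=.046,side_guide_fence=.071,end_button_top=.046,tray=0,stapler_center=.025,tape_roll_center=.012,bottle_center=.06)
E
python3 - <<'E'
from h import *
np.set_printoptions(precision=3,suppress=True)
ims=[]
for c in("scene","side"):
    im,d,K,M=cam(c);ims.append(im);C=cloud(d,K,M)
    for n,z in Z.items():
        r=tip_of(n,c)
        for q in r[:2]:
            uv=np.array(q["location"])*[512,384];i=np.clip(uv.astype(int),0,[511,383])
            print(c,n,round(q["score"],2),uv,onplane(uv,K,M,z),C[i[1],i[0]])
    cv2.imwrite(f"pics/{c}0.png",im[...,::-1])
s=read_state();print(s["time"],s["eef_rot"],s["ft_force"],s["width"])
E
```

```text
scene side_button_top 0.66 [268.902 173.606] [0.547 0.097 0.046] [0.543 0.1   0.044]
scene side_guide_fence 0.87 [259.584 179.789] [0.546 0.05  0.071] [0.539 0.06  0.06 ]
scene end_button_top 0.86 [265.984 245.606] [ 0.636 -0.09   0.046] [ 0.633 -0.089  0.045]
scene tray 0.78 [257.075 218.918] [ 0.57  -0.007  0.   ] [ 0.574 -0.016  0.017]
scene stapler_center 0.73 [188.979 309.082] [ 0.562 -0.285  0.025] [ 0.568 -0.294  0.047]
scene tape_roll_center 0.69 [136.602 270.49 ] [ 0.408 -0.258  0.012] [ 0.4   -0.254  0.001]
scene bottle_center 0.94 [312.115 130.982] [0.584 0.269 0.06 ] [0.59  0.252 0.08 ]
side side_button_top 0.61 [245.811 235.814] [0.542 0.096 0.046] [0.545 0.093 0.045]
side side_guide_fence 0.92 [252.979 220.685] [0.536 0.074 0.071] [0.541 0.067 0.067]
side end_button_top 0.61 [243.712 182.093] [ 0.636 -0.101  0.046] [ 0.64  -0.104  0.044]
side end_button_top 0.53 [244.019 233.702] [0.548 0.091 0.046] [0.55  0.087 0.045]
side tray 0.68 [253.696 225.293] [ 0.567 -0.003  0.   ] [0.538 0.068 0.056]
side stapler_center 0.95 [295.322 166.502] [ 0.558 -0.267  0.025] [ 0.557 -0.261  0.03 ]
side stapler_center 0.72 [177.203 277.594] [0.618 0.241 0.025] [0.582 0.291 0.081]
side tape_roll_center 0.65 [342.323 181.21 ] [ 0.425 -0.264  0.012] [ 0.429 -0.279  0.004]
side bottle_center 0.55 [180.019 279.091] [0.588 0.274 0.06 ] [0.576 0.291 0.079]
0.8 [0.993 0.116 0.    0.   ] [0.008 0.82  0.054] 0.08674638985807313
```

View pics/scene0.png

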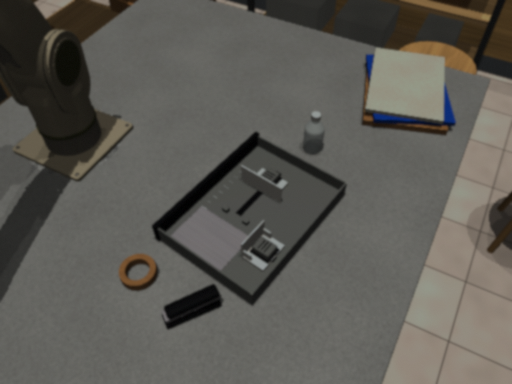

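View pics/side0.png

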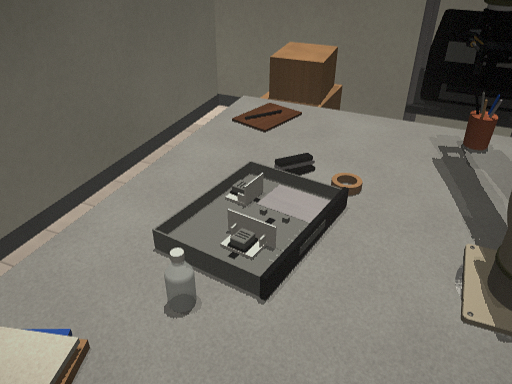

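The scene view shows the robot at top left. The side guide and its button are near px (269,174), the end guide near (266,246), and the bottle at (312,131). The side view agrees, with the side button at (245,236). Next is the tray yaw.

Run:
```python
from h import *
np.set_printoptions(precision=3,suppress=True)
for c in("scene","side"):
    im,d,K,M=cam(c);C=cloud(d,K,M)
    o=outline_of("tray",c)[0];m=o["pixels"]&(d>0);P=C[m]
    P=P[(P[:,2]>.03)&(P[:,2]<.065)&(abs(P[:,0]-.57)<.3)&(abs(P[:,1])<.28)]
    r=cv2.minAreaRect(P[:,:2].astype(np.float32));print(c,round(o["score"],2),len(P),r)
    o=outline_of("side_button_top",c)[0];m=o["pixels"]&(d>0);P=C[m];P2=P[P[:,2]>.062]
    print(len(P),len(P2)); 
    if len(P2)>5:
        vx,vy,x,y=cv2.fitLine(P2[:,:2].astype(np.float32),cv2.DIST_HUBER,0,.01,.01).ravel();print("fence dir",np.degrees(np.arctan2(vy,vx)),x,y, np.ptp(P2,axis=0))
```

```text
scene 0.89 4364 ((0.557461142539978, -0.0038388818502426147), (0.3807925283908844, 0.2825040817260742), 80.57244873046875)Traceback (most recent call last):
  File "<stdin>", line 8, in <module>
IndexError: list index out of range
```

Emit:
drive_tool --pt "0 0 8 0.046 -0.019 0 1" --pt "0 0 16 0.092 -0.038 0 1" --pt "0 0 22.7 0.138 -0.057 0 1" --pt "0 0 22.7 0.184 -0.076 0 1" --pt "0 0 22.7 0.23 -0.095 0 1" --pt "0 0 22.7 0.276 -0.114 0 1" --pt "0 0 22.7 0.322 -0.133 0 1" --pt "0 0 22.7 0.365 -0.15 0 1" --pt "0 0 22.7 0.406 -0.169 0 1" --pt "0 0 22.7 0.42 -0.215 0 1" --pt "0 0 22.7 0.435 -0.26 0 1" --pt "0 0 22.7 0.45 -0.305 0 1" --squeeze 10

```text
time: 2.15
ee_pos: [0.5118, -0.2056, 0.1978]
eef_rot: [0.997, -0.082, 0.0, 0.0]
ft_force: [0.7, -0.9, -0.3]
width: 0.0026
```

Emit:
drive_tool --pt "0 0 0 -0.003 -0.048 0 1" --pt "0 0 0 -0.006 -0.096 0 1" --pt "0 0 0 -0.009 -0.144 0 1" --pt "0 0 0 -0.012 -0.192 0 1" --pt "0 0 0 -0.014 -0.24 0 1" --pt "0 0 0 -0.016 -0.28 0 1" --pt "0 0 0 -0.016 -0.301 0 1" --pt "0 0 0 -0.016 -0.301 0 1"

```text
time: 2.95
ee_pos: [0.5446, 0.0961, 0.198]
eef_rot: [0.997, -0.079, 0.0, -0.001]
ft_force: [-0.2, -0.7, -0.3]
width: 0.0009
```

Run:
```python
from h import *
np.set_printoptions(precision=4,suppress=True)
s=read_state();print(s["time"],s["ee_pos"],s["eef_rot"],s["ft_force"])
im,d,K,M=cam("wrist");C=cloud(d,K,M);print("cam",M[:3,3])
R=Ro.from_quat(s["eef_rot"]).as_matrix()
for n in("side_button_top","side_guide_fence","end_button_top"):
    for q in tip_of(n,"wrist")[:2]:
        uv=np.array(q["location"])*[512,384];i=np.clip(uv.astype(int),0,[511,383]);X=onplane(uv,K,M,Z[n])
        print(n,round(q["score"],2),uv,X,C[i[1],i[0]],"tool",R.T@(X-s["ee_pos"]))
P=C[(d>0)&(C[...,2]>.066)&(C[...,2]<.075)&(abs(C[...,0]-.54)<.1)&(abs(C[...,1]-.065)<.05)]
print(len(P),P.mean(0) if len(P) else 0,cv2.minAreaRect(P[:,:2].astype(np.float32)) if len(P)>5 else 0)
cv2.imwrite("pics/w1.png",im[...,::-1]);np.savez("w1.npz",C=C)
```

```text
2.95 [0.5446 0.0961 0.198 ] [ 0.9969 -0.0788  0.     -0.0008] [-0.1963 -0.744  -0.3208]
cam [0.6178 0.0844 0.3855]
side_button_top 0.86 [254.976  170.6112] [0.5447 0.0918 0.046 ] [0.5457 0.0928 0.0465] tool [0.0008 0.0045 0.152 ]
side_button_top 0.24 [410.3168  68.5056] [ 0.6297 -0.0911  0.046 ] [ 0.6302 -0.0909  0.0458] tool [0.1135 0.1718 0.1517]
side_guide_fence 0.61 [276.2752 169.8048] [0.5473 0.068  0.071 ] [0.5398 0.0662 0.0329] tool [0.0071 0.0275 0.1269]
end_button_top 0.97 [410.2144  65.3952] [ 0.6328 -0.091   0.046 ] [ 0.6332 -0.0905  0.0466] tool [0.1166 0.1712 0.1517]
431 [0.5451 0.0636 0.0712] ((0.5423202514648438, 0.06379841268062592), (0.004161718767136335, 0.11916745454072952), 80.48220825195312)
```

View pics/w1.png

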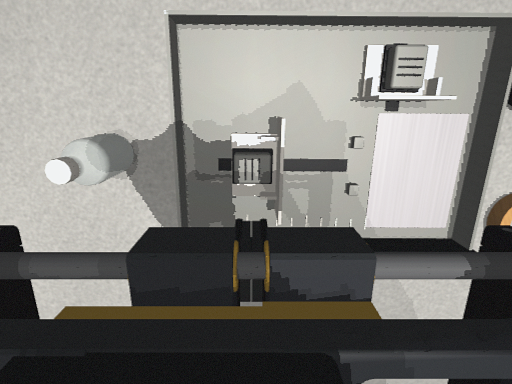

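The wrist view shows the side button at px (253,168), with the fence plate to its right at (281,170). The depth fit gives a 119 x 4 mm fence at yaw -9.5°, so the button centre is about (0.5476, 0.0954). I'll descend on the button, 8 mm inward of its centre.

Emit:
drive_tool --pt "0 0 0 0.003 0.008 0.04 1" --pt "0 0 0 0.003 0.008 0.08 1" --pt "0 0 0 0.003 0.008 0.11 1" --pt "0 0 0 0.003 0.008 0.125 1" --pt "0 0 0 0.003 0.008 0.131 1" --pt "0 0 0 0.003 0.008 0.134 1" --pt "0 0 0 0.003 0.008 0.134 1" --pt "0 0 0 0.003 0.008 0.134 1"

```text
time: 3.95
ee_pos: [0.5474, 0.0837, 0.0651]
eef_rot: [0.997, -0.082, 0.001, -0.0]
ft_force: [0.8, 0.1, -0.1]
width: 0.0002
```

Run:
```python
from h import *
s=read_state();print(s["time"],s["ee_pos"],s["eef_rot"],s["ft_force"])
```

```text
3.95 [0.5474168  0.08374819 0.06510845] [ 9.96659416e-01 -8.16640558e-02  9.89036437e-04 -1.12607559e-04] [ 0.80789798  0.08245456 -0.13172577]
```

Emit:
drive_tool --pt "0 0 0 0 -0.003 0.001 1" --pt "0 0 0 0 -0.003 0.003 1" --pt "0 0 0 0 -0.003 0.006 1" --pt "0 0 0 0 -0.003 0.009 1" --pt "0 0 0 0 -0.003 0.012 1" --pt "0 0 0 0 -0.003 0.013 1" --pt "0 0 0 0 -0.003 0.014 1" --pt "0 0 0 0 -0.003 0.014 1"

```text
time: 4.75
ee_pos: [0.547, 0.0866, 0.0497]
eef_rot: [0.997, -0.082, -0.0, 0.0]
ft_force: [0.4, 0.2, -0.2]
width: 0.0006
```

Run:
```python
from h import *
s=read_state();print(s["time"],s["ee_pos"],s["ft_force"],s["torque"],s["joint_torque"])
a=[]
for c in("wrist","side"):
    im,d,K,M=cam(c);p=s["ee_pos"]
    X=np.array([p[0],p[1],.04]);uv=K@(M[:3,:3].T@(X-M[:3,3]));u,v=(uv[:2]/uv[2]).astype(int);print(c,u,v)
    x0=min(max(u-65,0),382);y0=min(max(v-65,0),254)
    a.append(cv2.resize(im[y0:y0+130,x0:x0+130],(400,400),interpolation=cv2.INTER_CUBIC))
cv2.imwrite("pics/c2.png",np.hstack(a)[...,::-1])
```

```text
4.75 [0.54698298 0.08658488 0.04973064] [ 0.38071259  0.23764196 -0.24852714] [ 0.02049945 -0.01117849  0.01404867] [-1.97901606e-02 -5.46041107e+01 -6.35467708e+00 -3.38086545e+01
  3.83189041e-02 -1.21849291e-01 -1.18508210e-02]
wrist 251 213
side 245 234
```

View pics/c2.png

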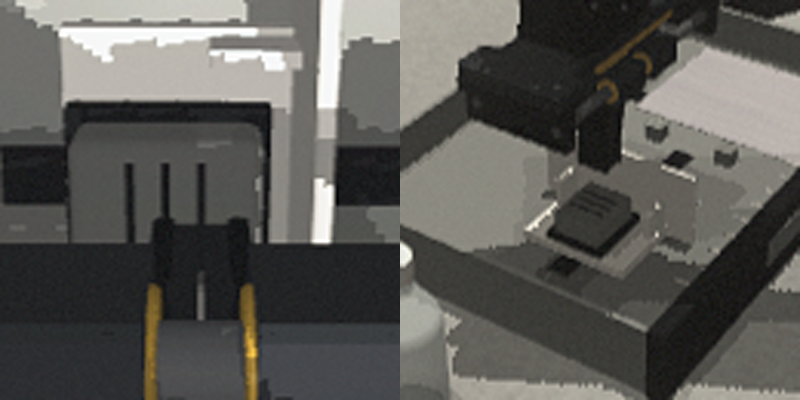

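The wrist crop shows the finger over the inward half of the button, clear of the fence. The side crop shows its lower end above the button, which is not pressed. I'll measure the tip by depth.

Run:
```python
from h import *
np.set_printoptions(precision=3,suppress=True)
for c in("side","scene","wrist"):
    im,d,K,M=cam(c);C=cloud(d,K,M)
    m=(d>0)&(np.hypot(C[...,0]-.547,C[...,1]-.0866)<.02)&(C[...,2]<.12)
    P=C[m];h,e=np.histogram(P[:,2],np.arange(.03,.122,.004));print(c,len(P),h)
    Q=P[P[:,2]>.052]
    if len(Q): print("lowest",Q[np.argsort(Q[:,2])[:6]])
    q=tip_of("side_button_top",c)
    for r in q[:1]:
        uv=np.array(r["location"])*[512,384];print(r["score"],C[int(uv[1]),int(uv[0])])
im,d,K,M=cam("side");C=cloud(d,K,M)
for v in range(208,246,2): print(v,[tuple((C[v,u]*1000).round().astype(int).tolist()) for u in(240,245,250)],im[v,245])
```

```text
side 432 [  9   9  13 105  37   2   1   0   1   0   1  19  23  24  22  22  20  25
  22  22  18  21]
lowest [[0.549 0.069 0.053]
 [0.543 0.067 0.054]
 [0.544 0.069 0.055]
 [0.54  0.069 0.066]
 [0.54  0.084 0.074]
 [0.56  0.094 0.074]]
0.56 [0.548 0.091 0.045]
scene 194 [ 0  3  6 62 29  0  0  0  0  0  1 13 11 14 13  6 13  4  4  6  4  3]
lowest [[0.559 0.094 0.072]
 [0.557 0.077 0.074]
 [0.546 0.078 0.074]
 [0.541 0.078 0.075]
 [0.557 0.086 0.075]
 [0.557 0.082 0.075]]
0.67 [0.555 0.075 0.082]
wrist 2627 [ 161   53   44  308 1007    0    0    0    0    0    0   50   87   85
   93   88   97  137   92   80   95   38]
lowest [[0.555 0.088 0.074]
 [0.555 0.081 0.075]
 [0.558 0.091 0.075]
 [0.556 0.087 0.075]
 [0.555 0.084 0.075]
 [0.556 0.079 0.075]]
0.63 [0.548 0.094 0.047]
208 [(552, 100, 114), (539, 104, 120), (538, 83, 107)] [25 26 24]
210 [(552, 100, 109), (541, 102, 113), (537, 85, 104)] [27 25 25]
212 [(553, 99, 104), (541, 100, 107), (538, 83, 98)] [32 30 28]
214 [(554, 97, 97), (542, 99, 102), (538, 84, 93)] [25 28 26]
216 [(555, 95, 91), (542, 100, 97), (537, 86, 90)] [26 28 25]
2
[... 164 characters left out ...]
, 60)] [29 28 28]
224 [(572, 60, 43), (542, 98, 77), (547, 62, 52)] [50 47 45]
226 [(570, 63, 41), (558, 65, 46), (546, 65, 49)] [102  99  92]
228 [(571, 61, 33), (558, 64, 40), (545, 68, 46)] [96 95 88]
230 [(562, 80, 43), (552, 78, 45), (545, 67, 40)] [55 54 50]
232 [(559, 87, 44), (549, 85, 46), (539, 81, 46)] [49 48 46]
234 [(556, 94, 44), (546, 91, 46), (538, 84, 44)] [54 52 49]
236 [(553, 101, 45), (543, 97, 46), (534, 92, 45)] [41 41 36]
238 [(549, 109, 47), (541, 102, 45), (532, 96, 43)] [43 45 40]
240 [(547, 113, 45), (536, 112, 48), (532, 97, 39)] [57 55 51]
242 [(545, 117, 43), (535, 114, 45), (531, 99, 35)] [58 58 54]
244 [(543, 121, 42), (535, 115, 40), (532, 96, 27)] [49 48 44]
```

Run:
```python
from h import *
np.set_printoptions(precision=3,suppress=True,linewidth=160)
s=read_state();R=Ro.from_quat(s["eef_rot"]).as_matrix();A=[]
for c in("side","scene","wrist"):
    im,d,K,M=cam(c);C=cloud(d,K,M);T=(C-s["ee_pos"])@R
    m=(d>0)&(abs(T[...,0])<.06)&(abs(T[...,1])<.12)&(T[...,2]<-.023)&(T[...,2]>-.2);P=T[m]
    print(c,len(P))
    for y in np.arange(-.12,.12,.01):
        Q=P[(P[:,1]>=y)&(P[:,1]<y+.01)]
        if len(Q)>3: q=np.sort(Q[:,2])[-3]; w=Q[Q[:,2]>q-.01]; print("  y%.3f lowest tool z %.3f  x %.3f..%.3f"%(y,q,w[:,0].min(),w[:,0].max()))
print(s["width"],s["time"])
```

```text
side 3979
  y-0.100 lowest tool z -0.117  x -0.037..0.037
  y-0.090 lowest tool z -0.094  x -0.037..0.038
  y-0.080 lowest tool z -0.111  x -0.032..-0.030
  y-0.070 lowest tool z -0.108  x -0.032..-0.026
  y-0.060 lowest tool z -0.107  x -0.031..-0.024
  y-0.050 lowest tool z -0.107  x -0.032..-0.025
  y-0.040 lowest tool z -0.094  x -0.037..-0.006
  y-0.030 lowest tool z -0.100  x -0.037..-0.035
  y-0.020 lowest tool z -0.026  x -0.009..0.011
  y-0.010 lowest tool z -0.025  x -0.011..0.012
  y-0.000 lowest tool z -0.027  x -0.011..-0.007
  y0.010 lowest tool z -0.099  x -0.037..-0.009
  y0.020 lowest tool z -0.101  x -0.037..-0.035
  y0.030 lowest tool z -0.117  x -0.035..-0.020
  y0.040 lowest tool z -0.108  x -0.032..-0.026
  y0.050 lowest tool z -0.109  x -0.032..-0.026
  y0.060 lowest tool z -0.107  x -0.032..-0.024
  y0.070 lowest tool z -0.095  x -0.035..-0.003
  y0.080 lowest tool z -0.097  x -0.035..-0.027
  y0.090 lowest tool z -0.135  x -0.029..0.013
scene 2474
  y-0.100 lowest tool z -0.134  x 0.008..0.034
  y-0.090 lowest tool z -0.099  x 0.011..0.038
  y-0.080 lowest to
[... 1001 characters left out ...]
z -0.107  x 0.025..0.033
  y-0.050 lowest tool z -0.107  x 0.025..0.033
  y-0.040 lowest tool z -0.100  x 0.031..0.038
  y-0.030 lowest tool z -0.100  x 0.036..0.038
  y-0.020 lowest tool z -0.100  x 0.036..0.038
  y-0.010 lowest tool z -0.026  x 0.008..0.011
  y-0.000 lowest tool z -0.026  x 0.008..0.011
  y0.010 lowest tool z -0.100  x 0.036..0.038
  y0.020 lowest tool z -0.023  x 0.013..0.053
  y0.030 lowest tool z -0.100  x 0.031..0.038
  y0.040 lowest tool z -0.108  x 0.025..0.033
  y0.050 lowest tool z -0.107  x 0.025..0.033
  y0.060 lowest tool z -0.107  x 0.025..0.033
  y0.070 lowest tool z -0.095  x -0.033..0.037
  y0.080 lowest tool z -0.096  x 0.006..0.037
0.000769481650455366 5.2
```

All three cameras agree that the real tip is 24 mm behind the reported TCP, not 14 mm ahead. The body is 71 mm behind the tip, as specified, so the whole hand sits 38 mm back from the reported frame. Contact should therefore come at a reported z of about 0.022, and full press at about 0.014.

Emit:
drive_tool --pt "0 0 0 0 0 0.01 1" --pt "0 0 0 0 0 0.02 1" --pt "0 0 0 0 0 0.025 1" --pt "0 0 0 0 0 0.028 1" --pt "0 0 0 0 0 0.031 1" --pt "0 0 0 0 0 0.033 1" --pt "0 0 0 0 0 0.033 1"

```text
time: 6.05
ee_pos: [0.5469, 0.0866, 0.0168]
eef_rot: [0.997, -0.082, -0.0, 0.0]
ft_force: [-3.5, -0.1, 3.5]
width: 0.0005
```

Emit:
drive_tool --pt "0 0 0 0 0 0.002 1" --pt "0 0 0 0 0 0.004 1" --pt "0 0 0 0 0 0.004 1"

```text
time: 6.35
ee_pos: [0.5474, 0.0869, 0.0137]
eef_rot: [0.997, -0.082, 0.0, -0.0]
ft_force: [-4.1, -0.6, 10.3]
width: 0.0006
```

Emit:
drive_tool --pt "0 0 0 0 0.003 0.0005 1" --pt "0 0 0 0 0.006 0.0005 1" --pt "0 0 0 0 0.01 0.0005 1" --pt "0 0 0 0 0.015 0.0005 1" --pt "0 0 0 0 0.02 0.0005 1" --pt "0 0 0 0 0.02 0.0005 1"

```text
time: 6.95
ee_pos: [0.5441, 0.0672, 0.0135]
eef_rot: [0.997, -0.082, 0.0, -0.0]
ft_force: [-6.9, 0.7, 15.5]
width: 0.0007
```

```bash
cat >> h.py <<'E'
def fence(lo=-.09,hi=.11):
    s=read_state();im,d,K,M=cam("wrist");C=cloud(d,K,M)
    a=np.radians(80.5);y=np.array([np.cos(a),np.sin(a)]);x=np.array([y[1],-y[0]])
    D=C[...,:2]-[.5423,.0638];t=D@y;l=D@x
    P=t[(d>0)&(C[...,2]>.067)&(C[...,2]<.0735)&(abs(l)<.062)&(abs(l)>.018)&(t<.02)&(t>-.13)]
    print("t",s["time"],"ee",np.round(s["ee_pos"],4),"F",np.round(s["ft_force"],1),"fence shift mm",len(P),np.percentile(P,[10,50,90])*1000 if len(P) else 0)
    print("tip along from initial fence face mm",1000*((np.array(s["ee_pos"])[:2]-[.5423,.0638])@y-.002))
    return im
E
python3 -c "from h import *; fence()"
```

```text
t 6.95 ee [0.5441 0.0672 0.0135] F [-6.9  0.7 15.5] fence shift mm 835 [-21.32602631 -19.51228622 -18.03907537]
tip along from initial fence face mm 1.6632571187132346
```

The guide moves with the finger (19.5 mm for a 20 mm push). I'll continue inward.

Emit:
drive_tool --pt "0 0 0 -0.0005 0.005 0 1" --pt "0 0 0 -0.001 0.011 0 1" --pt "0 0 0 -0.001 0.018 0 1" --pt "0 0 0 -0.001 0.025 0 1" --pt "0 0 0 -0.001 0.032 0 1" --pt "0 0 0 -0.001 0.039 0 1" --pt "0 0 0 -0.001 0.046 0 1" --pt "0 0 0 -0.001 0.052 0 1" --pt "0 0 0 -0.001 0.055 0 1" --pt "0 0 0 -0.001 0.055 0 1"

```text
time: 8.0
ee_pos: [0.535, 0.0127, 0.0136]
eef_rot: [0.997, -0.082, 0.001, -0.0]
ft_force: [-3.2, -1.4, 13.0]
width: 0.0005
```

```bash
python3 -c "from h import *; fence()"
```

```text
t 8.0 ee [0.535  0.0127 0.0136] F [-3.2 -1.4 13. ] fence shift mm 831 [-76.65995938 -74.80768866 -73.30402643]
tip along from initial fence face mm -53.62440665767023
```

Emit:
drive_tool --pt "0 0 0 0 0.003 0 1" --pt "0 0 0 0 0.006 0 1" --pt "0 0 0 0 0.009 0 1" --pt "0 0 0 0 0.012 0 1" --pt "0 0 0 0 0.012 0 1"

```text
time: 8.55
ee_pos: [0.533, 0.0011, 0.0136]
eef_rot: [0.997, -0.082, 0.001, -0.0]
ft_force: [-4.2, 0.3, 12.9]
width: 0.0004
```

Emit:
drive_tool --pt "0 0 0 0 0.003 0 1" --pt "0 0 0 0 0.006 0 1" --pt "0 0 0 0 0.009 0 1" --pt "0 0 0 0 0.012 0 1" --pt "0 0 0 0 0.012 0 1"

```text
time: 9.05
ee_pos: [0.5319, -0.0098, 0.0136]
eef_rot: [0.997, -0.081, 0.002, -0.001]
ft_force: [0.0, 3.0, 8.5]
width: 0.0006
```

```bash
python3 -c "from h import *; fence()"
```

```text
t 9.05 ee [ 0.5319 -0.0098  0.0136] F [0.  3.  8.5] fence shift mm 780 [-90.67505109 -88.9338474  -87.30756412]
tip along from initial fence face mm -76.28645718854399
```

The guide has stopped at about 89 mm and the finger slid 8 mm over the button. I'll push on against the fence to confirm the stop, with a little more downward press.

Emit:
drive_tool --pt "0 0 0 0 0.002 0.0007 1" --pt "0 0 0 0 0.004 0.0007 1" --pt "0 0 0 0 0.005 0.0007 1" --pt "0 0 0 0 0.005 0.0007 1"

```text
time: 9.5
ee_pos: [0.5319, -0.0114, 0.0135]
eef_rot: [0.997, -0.08, 0.003, -0.002]
ft_force: [0.8, 12.6, 10.1]
width: 0.0006
```

```bash
python3 -c "
from h import *; im=fence(); cv2.imwrite('pics/w3.png',im[...,::-1])"
```

```text
t 9.5 ee [ 0.5319 -0.0114  0.0135] F [ 0.8 12.6 10.1] fence shift mm 768 [-90.75167824 -89.02749453 -87.3722606 ]
tip along from initial fence face mm -77.92685702995458
```

View pics/w3.png

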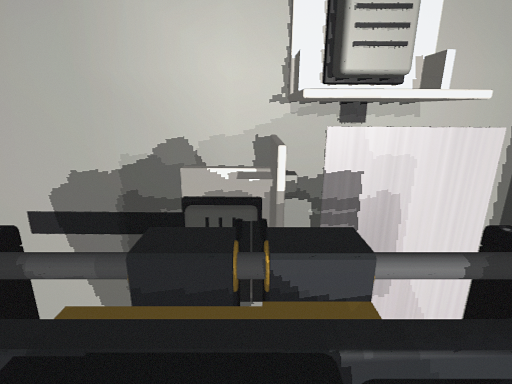

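The fence stays at 89 mm under 12.6 N of lateral push, with the button at full-down height the whole time. That is the end stop, and it fits a start near 20 mm. I'll lift straight up while still pressed against the fence, then back off.

Emit:
drive_tool --pt "0 0 0 0 0.004 -0.001 1" --pt "0 0 0 0 0.004 -0.004 1" --pt "0 0 0 0 0.004 -0.008 1" --pt "0 0 0 0 0.002 -0.012 1" --pt "0 0 0 0 -0.002 -0.015 1" --pt "0 0 0 0 -0.006 -0.025 1" --pt "0 0 0 0 -0.008 -0.05 1" --pt "0 0 0 0 -0.01 -0.09 1" --pt "0 0 0 0 -0.01 -0.13 1" --pt "0 0 0 0 -0.01 -0.17 1" --pt "0 0 0 0 -0.01 -0.19 1" --pt "0 0 0 0 -0.01 -0.19 1"

```text
time: 10.75
ee_pos: [0.5326, -0.0062, 0.2056]
eef_rot: [0.997, -0.082, 0.003, 0.0]
ft_force: [0.2, 0.3, -0.2]
width: 0.0009
```

Run:
```python
from h import *
im=fence(); cv2.imwrite('pics/w4.png',im[...,::-1])
im,d,K,M=cam("wrist");C=cloud(d,K,M)
np.set_printoptions(precision=4,suppress=True)
for n in("side_button_top","side_guide_fence","end_button_top"):
    for q in tip_of(n,"wrist")[:1]:
        uv=np.array(q["location"])*[512,384];i=uv.astype(int)
        print(n,round(q["score"],2),uv,onplane(uv,K,M,Z[n]),np.median(C[i[1]-6:i[1]+7,i[0]-6:i[0]+7].reshape(-1,3),axis=0))
```

```text
t 10.75 ee [ 0.5326 -0.0062  0.2056] F [ 0.2  0.3 -0.2] fence shift mm 255 [-90.33205503 -88.88965163 -86.92999266]
tip along from initial fence face mm -72.61689252891807
side_button_top 0.64 [240.1792 172.3008] [0.5319 0.0071 0.046 ] [0.5324 0.0071 0.0468]
side_guide_fence 0.62 [263.2192 177.216 ] [ 0.5273 -0.0193  0.071 ] [ 0.521  -0.0192  0.0315]
end_button_top 0.61 [314.112   68.5824] [ 0.6334 -0.0932  0.046 ] [ 0.6338 -0.0926  0.0468]
```

View pics/w4.png

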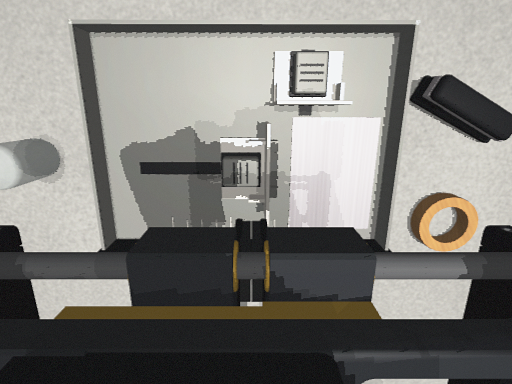

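The last wrist view shows the guide at the slot's inner end (fence px (267,170)). The button is up at 46.8 mm, the same height as before the press. The end guide, stapler and tape roll look undisturbed, and the hand is clear.

```bash
python3 -c "
from bench import *; print(close_job())"
```

```text
the job is handed in; nothing more can be done
None
```

The side guide is pushed in to its end stop and locked there. I held its button fully down with the closed fingertips while pushing it inward, then let it spring back up. I handed the job in at about 11 s, with no verdict reported.

**Last checks**
- **Position:** the fence moved inward by about 89 mm and stayed there after the hand was lifted. It did not move any further under about 12.6 N of sideways push. The slot in the tray floor is open only on the outer side of the guide, so it is at the inner end.
- **Button:** its top measured about 47 mm above the desk afterwards, the same as before the press, so it is up.
- **Surroundings:** the hand is clear with no contact force. The end guide's button measured in the same place as before. The stapler and tape roll look undisturbed in the last picture; the bottle is only partly in view, and I did not measure any of the three again.

**Disagreements**
- **Fingertips:** all three cameras put them about 38 mm further back than the description says. My first descent stopped in the air, touching nothing, and I worked from the measured tip position after that.
- **Guide position:** 89 mm of travel to the 110 mm stop means the guide started near 21 mm. That fits the given range, but I inferred the end position from the stop and did not read it directly.

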